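# Hold the bar switch to pair it

### The job

Four loose wireless switches stand among the things on the desk. To pair the one with the long bar-shaped key, gently press that key well down with the fingertips, keep it down for three seconds, then let it come up and withdraw. Do not lift the switch or push it about, do not press the other switches, and leave everything else where it stands.

Things in the scene. Friction and masses are not known exactly. Their poses are not given: they have to be found in the camera images.
- bar_switch: the switch to press: a loose wireless push switch with a square grey plastic housing 70 x 70 x 24 mm on a rubber foot, about 0.3 kg; on its top a round black bezel 59 mm across carries one white key shaped as an oblong bar 22 x 52 mm, long side along the switch's y. Key top 36 mm above the desk when up. The four switches differ only in the shape of the key, and change places. Origin: centre of the underside; z up, x and y along the housing's sides
- bar_top (a point): centre of the upper face of the bar-shaped key; moves down with the key
- bar_key (a joint): how far the bar-shaped key is pressed, m: 0 up, 0.008 on its stop; it counts as down from 0.005. Sprung: starts to move at about 1.2 N, 4.2 N at 0.005, 6 N at 0.008; comes up by itself
- round_switch: another switch, to be left alone: same housing, its white key is a disc 40 mm across; origin as above
- round_key (a joint): how far the round switch's key is pressed, m: 0 up, 0.008 down
- square_switch: another switch, to be left alone: same housing, its white key is a square 36 x 36 mm; origin as above
- square_key (a joint): how far the square switch's key is pressed, m: 0 up, 0.008 down
- cross_switch: another switch, to be left alone: same housing, its white key is a plus sign 46 mm across with arms 15 mm wide; origin as above
- cross_key (a joint): how far the cross switch's key is pressed, m: 0 up, 0.008 down
- rubber: bystander: two-colour pencil eraser block 18 x 42 x 11 mm, lying; origin: centre of the underside
- usb_stick: bystander: red USB stick 17 x 52 x 8 mm, lying; origin: centre of the underside
- ink_bottle: bystander: small white and black bottle with nozzle cap, 39 mm across, 90 mm high, standing; origin: centre of the underside
- glue_stick: bystander: glue stick with green cap, 26 mm across, 90 mm high, standing; origin: centre of the underside
- stapler: bystander: desk stapler 30 x 136 x 49 mm; origin: centre of the underside
- masking_tape: bystander: roll of masking tape 104 mm across, 25 mm high, lying; origin: centre of the underside
- marker: bystander: white marker with black cap, 132 mm long, 18 mm high, lying; origin: centre of the underside
Things that resemble listed ones, but are neither listed nor needed, are in the scene too. What is shaped like the bar_switch but pink is not meant.

How it is judged:
By the outcome, as a careful person would: the job done as asked, in the order asked, and still so for the second after the job is handed in, with the robot touching nothing.
It also fails if it takes over 34 s, if anything falls off the work surface, if the arm or the gripper's body presses on something with over 40 N, if the wrist force passes 120 N, or if a joint passes its speed limit or range.

### The arm

A 7-joint arm with a two-finger parallel gripper is mounted at the origin on a cart in front of the work surface, level with it; the furniture and walls round the work are solid. World frame = base frame: x ahead of the robot, y to its left, z up, the work surface at z = 0. Lengths are in m, angles in rad, forces in N, time in s.
With the tool pointing down it reaches from about 0.425 to 1.025 m from the base axis. Payload 3.6 kg.
Tool frame: the origin (TCP) lies on the centre line of the jaws, within the pads' length; the fingertips stand 17 mm ahead of it and the grasp point (between the pads) lies 2 mm behind it (robot.nose_length is the distance from the TCP to the fingertips, in m); z points along the fingers, y is the direction in which the jaws open and shut (so a half turn about z gives the same grasp; the last joint's range is limited). The gripper opens to 85 mm and grips with 20 to 120 N. Pads are 22 mm wide; open, the fingers measure 114 mm over their backs; the gripper's body (76 mm by 85 mm) begins 54 mm behind the grasp point. The pads swing forward as they close: fully open they stand 13 mm farther back than shut.
Start: joints at [1.137, 0.591, 0.048, 1.609, -0.033, 0.943, -0.034], TCP at [0.242, -0.684, 0.248] pointing down, gripper open.
Joint ranges: [-2.69, 2.69], [-0.47, 2.24], [-1.27, 1.36], [0.19, 2.51], [-1.53, 4.68], [0.08, 2.07], [-3.09, 3.09]. Speed limits (rad/s): [2.57, 2.57, 3.14, 3.14, 3.14, 3.14, 3.14].

### API

Orientations are given as [roll, pitch, yaw] about the fixed x, y, z axes, in that order (R = Rz(yaw) Ry(pitch) Rx(roll)).
In Python, from bench import robot gives the robot as it stands.
- The arm moves only by the tool jog_arm, never from a script. Its argument "moves" is a list of rows, each a list of 3 entries, a list of its own where there are three numbers: the opening in per cent of the stroke, from 0 (shut) to 100 (fully open), then the shift along the world's x, y, z in cm, then the turn about the world's z in rad. In form: [[claw, [dx, dy, dz], turn], ...]. A call has exactly 5 rows; each row shifts and turns the pose as measured when the row begins; what a row does not reach is not made up. A row lasts 1/8 s, in which the tool goes at most 62.5 mm and 10.7 degrees, less where a joint would pass 70% of its speed; a pose out of reach is approached as far as the arm can. A call with a gripper value outside its range is refused whole. The fingers move at their own pace and stop on an object; "grip_force" is the grip in N (left out, the last holds). Time passes only in rows, so rows that do not move let the fingers close, or fill a call up. It gives the time, the measured TCP pose, the force and the opening at its end, in the units of the state.
- robot.get_state(): the state, without advancing time (a new reading comes with each control period).
- robot.get_image(name): name is "scene" or "top"; returns a dict with "frame" (400x640x3 uint8, red, green, blue), "K" (3x3 intrinsics, pixels), "rvec" (rotation vector, rad) and "tvec" (3), from world to camera coordinates, as OpenCV has them. Camera axes: x right, y down, z forward; pixel columns grow to the right and rows downward; lengths in m; the calibration is good to about 2 mm. A picture is of the moment at which its call begins. There is no depth.
- robot.finish_job(): hands the job in, once; it reports no verdict.
The state is a dict: "clock": time; "joint_positions": joint angles; "dq": joint speeds; "joint_torque": joint torques, N m; "eef_pos": TCP position; "tool_rot": TCP orientation; "wrist_force": force on the tool from outside, world axes, zero at the start; "torque": the same for the moment, N m; "gripper_width": finger opening in m.
Only numpy, scipy, OpenCV 4.12 (cv2) and the standard library are available. Lean on these libraries where they do the work, as an engineer would, in place of code of your own. Each camera call takes 0.05 s, during which the arm holds its last target.

## Working session

There is one attempt and no reset: what is moved stays moved. The work goes in short steps, Python scripts to look and compute and a tool call to move; the robot and the scene stay as the last step left them, time stands still between calls to the robot, and variables do not carry over. Pictures are saved under pics/ and viewed, and the job is handed in when it is done.

Besides the shell and the picture viewer there is one more tool, called after "Request:" as a command line: name --argument value ..., lists and objects as JSON in quotes. jog_arm: Moves the arm, as the interface text tells. Its arguments: {"type":"object","properties":{"moves":{"type":"array","items":{"type":"array"}},"grip_force":{"type":"number"}},"required":["moves"]}

```bash
mkdir -p pics && python3 - <<'E'
from bench import robot
import cv2,pickle
s=robot.get_state(); print({k:s[k] for k in('clock','eef_pos','tool_rot','wrist_force','gripper_width')}, robot.nose_length)
for n in('scene','top'):
    d=robot.get_image(n); pickle.dump(d,open(n+'.pkl','wb')); cv2.imwrite(f'pics/{n}0.png',d['frame'][:,:,::-1]); print(d['K'],d['rvec'],d['tvec'])
E
```

```text
{'clock': 0.0, 'eef_pos': array([ 0.24139017, -0.68278901,  0.24713676]), 'tool_rot': array([-3.13934417e+00,  1.20601503e-04,  3.39933839e-01]), 'wrist_force': array([ 0.08192694, -0.62058463, -0.58279874]), 'gripper_width': 0.08574503867989125} 0.017
[[434.4343975    0.         323.86169203]
 [  0.         434.4343975  195.81199079]
 [  0.           0.           1.        ]] [ 1.07608768 -2.13893319  1.27172691] [0.32520941 0.28219164 0.83902507]
[[516.18796879   0.         316.15254227]
 [  0.         516.18796879 195.87428008]
 [  0.           0.           1.        ]] [ 2.13019153 -2.16018376  0.13819784] [-0.01561875  0.56115429  1.15160488]
```

View pics/scene0.png

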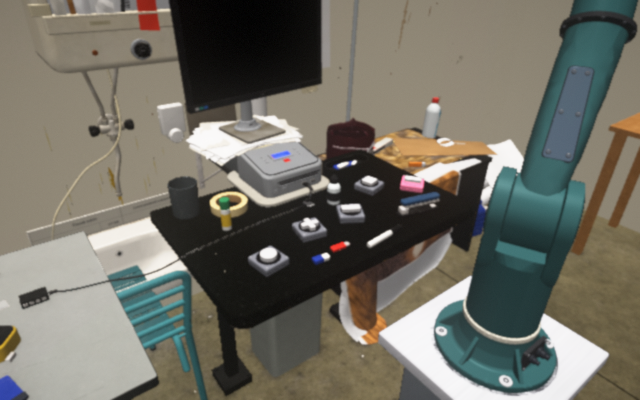

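View pics/top0.png

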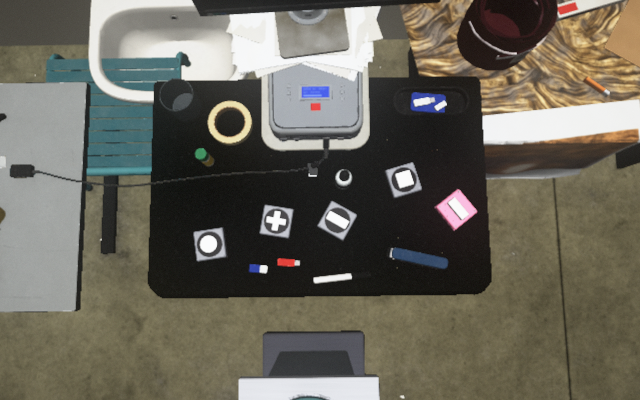

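The top view shows the bar switch at about (338,219), the cross at (277,221), the disc at (210,244), the square at (403,180) and the pink decoy at (457,209). The ink bottle stands at (344,177).

```bash
cat > h.py <<'E'
import cv2,numpy as np,pickle
def ray(d,uv,z):
    R,_=cv2.Rodrigues(d['rvec']); n=cv2.undistortPoints(np.array(uv,float).reshape(-1,1,2),d['K'],None).reshape(-1,2)
    C=-R.T@np.ravel(d['tvec']); D=np.c_[n,np.ones(len(n))]@R
    return C+D*((z-C[2])/D[:,2])[:,None]
def proj(d,P): return cv2.projectPoints(np.array(P,float).reshape(-1,3),d['rvec'],np.ravel(d['tvec']),d['K'],None)[0].reshape(-1,2)
E
python3 - <<'E'
from h import *
for n,(x0,x1,y0,y1) in {'top':(310,362,196,244),'scene':(332,370,198,226)}.items():
    d=pickle.load(open(n+'.pkl','rb')); g=d['frame']; m=(g.min(2)>205).astype(np.uint8)
    sub=np.zeros_like(m); sub[y0:y1,x0:x1]=m[y0:y1,x0:x1]
    c,_=cv2.findContours(sub,0,2)
    for k in c:
        if cv2.contourArea(k)<20: continue
        r=cv2.minAreaRect(k); M=cv2.moments(k); cen=(M['m10']/M['m00'],M['m01']/M['m00'])
        P=ray(d,cv2.boxPoints(r),.036); W=ray(d,[cen],.036)[0]
        Q=ray(d,k.reshape(-1,2),.036)[:,:2]; rr=cv2.minAreaRect((Q*1000).astype(np.float32))
        print(n,cen,cv2.contourArea(k),W,P[:,:2].mean(0),rr)
d=pickle.load(open('top.pkl','rb'))
for nm,uv,z in [('ink',(344,177),.09),('cross',(277,221),.036),('square',(403,180),.036),('marker',(333,278),.01),('red',(289,263),.005),('stapler',(418,258),.04),('glue',(202,154),.09)]: print(nm,ray(d,[uv],z)[0])
im=cv2.resize(d['frame'][140:300,240:460],None,fx=3.5,fy=3.5,interpolation=2); cv2.imwrite('pics/crop.png',im[:,:,::-1])
E
```

```text
top (337.1797862001943, 219.40913508260445) 171.5 [ 0.50600566 -0.07099021  0.036     ] [ 0.50612868 -0.07088423] ((506.1246337890625, -70.88182067871094), (50.31745910644531, 20.58435821533203), 59.32257080078125)
scene (350.49074074074076, 206.3827160493827) 54.0 [ 0.50383109 -0.0680051   0.036     ] [ 0.5062518  -0.06831955] ((506.2640380859375, -68.31796264648438), (50.14262771606445, 21.776765823364258), 55.04073715209961)
ink [ 0.5950592  -0.08617431  0.09      ]
cross [0.50430614 0.06729429 0.036     ]
square [ 0.59543919 -0.22516586  0.036     ]
marker [ 0.37276018 -0.059595    0.01      ]
red [0.40853438 0.04222325 0.005     ]
stapler [ 0.41551017 -0.25186311  0.04      ]
glue [0.65204676 0.23011557 0.09      ]
```

View pics/crop.png

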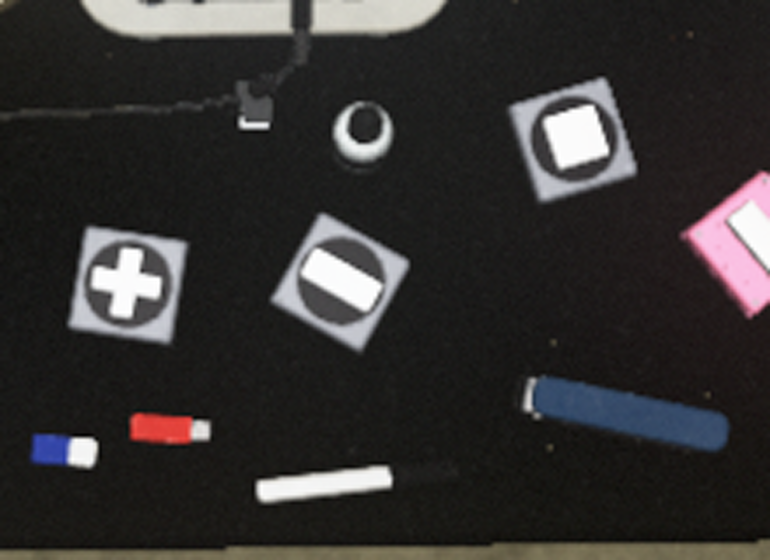

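Request:
jog_arm --moves '[[0,[2,4.7,0],-0.1],[0,[2,4.7,0],-0.1],[0,[2,4.7,0],-0.1],[0,[2,4.7,0],-0.1],[0,[2,4.7,0],-0.1]]' --grip_force 20

```text
clock: 0.72
eef_pos: [0.339, -0.4445, 0.2445]
tool_rot: [-3.139, 0.003, -0.185]
wrist_force: [1.0, 0.5, 0.7]
gripper_width: 0.0002
```

Request:
jog_arm --moves '[[0,[2.2,5,-0.5],-0.08],[0,[2.2,5,-0.5],-0.08],[0,[2.2,5,-0.5],-0.08],[0,[2.2,5,-0.5],-0.08],[0,[2.2,5,-0.5],-0.04]]'

```text
clock: 1.35
eef_pos: [0.4513, -0.1859, 0.2186]
tool_rot: [-3.139, 0.003, -0.559]
wrist_force: [0.9, -0.6, 0.4]
gripper_width: -0.0002
```

Request:
jog_arm --moves '[[0,[2.2,4.6,-1],0],[0,[2,4.5,-2],0],[0,[1,2,-3],0],[0,[0,0,-2.5],0],[0,[0,0,0],0]]'

```text
clock: 1.98
eef_pos: [0.507, -0.0639, 0.1308]
tool_rot: [-3.136, 0.002, -0.547]
wrist_force: [-1.5, 0.2, 1.1]
gripper_width: -0.0002
```

Request:
jog_arm --moves '[[0,[-0.1,-0.6,-2],0],[0,[0,0,-2],0],[0,[0,0,-1],0],[0,[0,0,0],0],[0,[0,0,0],0]]'

```text
clock: 2.6
eef_pos: [0.5083, -0.0723, 0.0835]
tool_rot: [-3.134, -0.004, -0.551]
wrist_force: [0.7, 0.3, -0.1]
gripper_width: -0.0004
```

```bash
python3 - <<'E'
from h import *
from bench import robot
s=robot.get_state(); print(s['clock'],s['eef_pos'],s['tool_rot'],s['wrist_force'])
d=robot.get_image('scene'); t=robot.get_image('top')
tip=np.array(s['eef_pos'])-[0,0,.017]
print(proj(d,[tip,[.506,-.07,.036]]))
a=cv2.resize(d['frame'][165:245,300:420],None,fx=6,fy=6,interpolation=2)
b=cv2.resize(t['frame'][140:300,240:460],None,fx=3,fy=3,interpolation=2)
cv2.imwrite('pics/s1.png',a[:,:,::-1]);cv2.imwrite('pics/t1.png',b[:,:,::-1])
E
```

```text
2.6 [ 0.50832224 -0.07228013  0.08352395] [-3.13364348 -0.00361084 -0.55064636] [ 0.66127442  0.30565765 -0.13536505]
[[351.23480001 195.68749581]
 [350.52925269 205.84532591]]
```

View pics/s1.png

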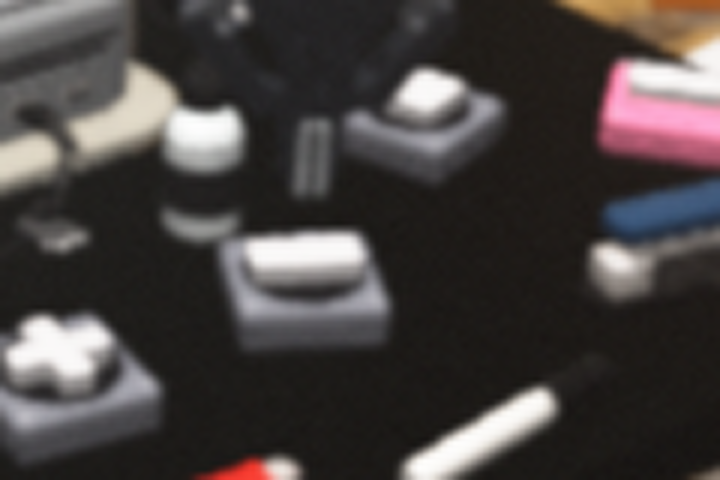

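View pics/t1.png

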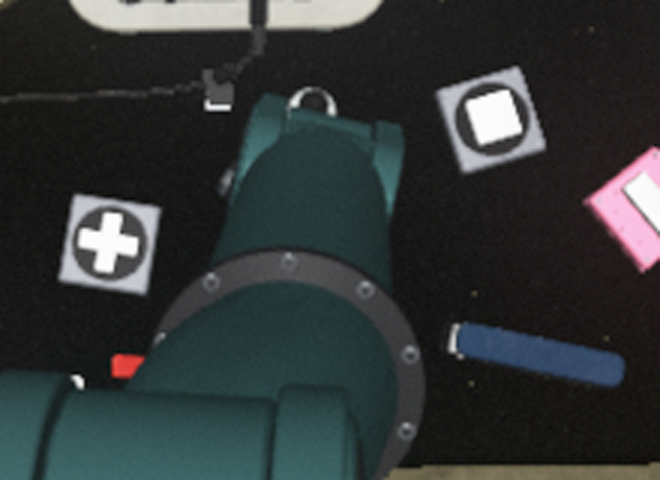

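The fingertips are shut and hang over the bar key, at about (352,198) in the scene view. The key itself is at (350,206), and the fingers are clear of the bottle.

Request:
jog_arm --moves '[[0,[-0.2,0.2,-1],0],[0,[0,0,-0.8],0],[0,[0,0,-0.4],0],[0,[0,0,0],0],[0,[0,0,0],0]]'

```text
clock: 3.32
eef_pos: [0.5064, -0.0698, 0.0603]
tool_rot: [-3.133, -0.004, -0.55]
wrist_force: [0.9, 1.1, 0.1]
gripper_width: 0.0002
```

```bash
python3 - <<'E'
from h import *
from bench import robot
for i in range(3):
    d=robot.get_image('scene'); s=robot.get_state(); print(s['clock'],s['eef_pos'],s['tool_rot'],s['wrist_force'])
a=cv2.resize(d['frame'][165:245,300:420],None,fx=6,fy=6,interpolation=2)
cv2.imwrite('pics/s2.png',a[:,:,::-1])
E
```

```text
3.375 [ 0.50635841 -0.06973133  0.06035937] [-3.13318421 -0.00406264 -0.54996725] [-0.84558419 -0.4102358   0.81239002]
3.425 [ 0.50645349 -0.06975824  0.06046192] [-3.13307002 -0.0043126  -0.54996856] [-0.29883165  0.35090738 -0.24801911]
3.475 [ 0.50648427 -0.06972995  0.06052869] [-3.13300645 -0.00442881 -0.54988794] [0.36501459 1.21149388 0.72998925]
```

View pics/s2.png

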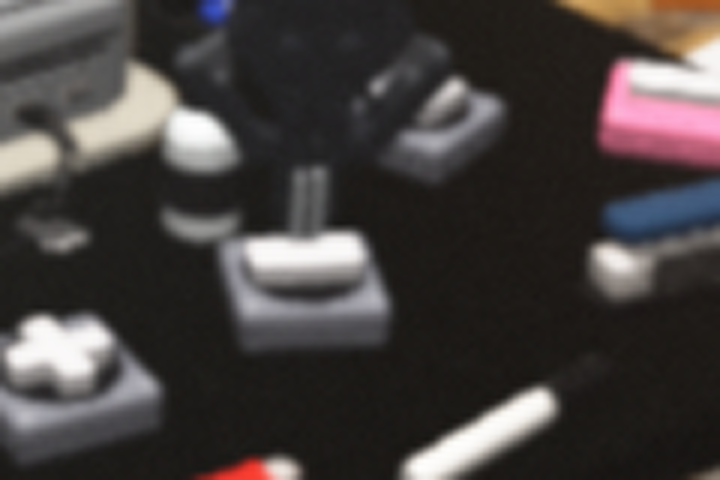

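The tips are centred over the bar, with about 7 mm of gap left. Next I press in small steps.

Request:
jog_arm --moves '[[0,[0,0,-0.4],0],[0,[0,0,-0.3],0],[0,[0,0,-0.2],0],[0,[0,0,-0.2],0],[0,[0,0,-0.1],0]]'

```text
clock: 4.1
eef_pos: [0.5069, -0.0698, 0.0484]
tool_rot: [-3.132, -0.005, -0.55]
wrist_force: [0.0, 0.8, 3.9]
gripper_width: -0.0
```

Request:
jog_arm --moves '[[0,[0,0,-0.2],0],[0,[0,0,-0.1],0],[0,[0,0,0],0],[0,[0,0,0],0],[0,[0,0,0],0]]'

```text
clock: 4.72
eef_pos: [0.5069, -0.0698, 0.0461]
tool_rot: [-3.132, -0.005, -0.55]
wrist_force: [0.2, 0.4, 3.9]
gripper_width: 0.0007
```

```bash
python3 - <<'E'
from h import *
from bench import robot
F=[]
for i in range(8):
    d=robot.get_image('scene'); s=robot.get_state(); F.append(s['wrist_force'])
print(s['clock'],s['eef_pos'],np.mean(F,0),np.std(F,0))
a=cv2.resize(d['frame'][165:245,300:420],None,fx=6,fy=6,interpolation=2)
cv2.imwrite('pics/s3.png',a[:,:,::-1])
E
```

```text
5.125 [ 0.50685457 -0.06983313  0.04607018] [-0.90660334  0.08090436  5.38094047] [0.55882979 0.27789348 0.39571279]
```

View pics/s3.png

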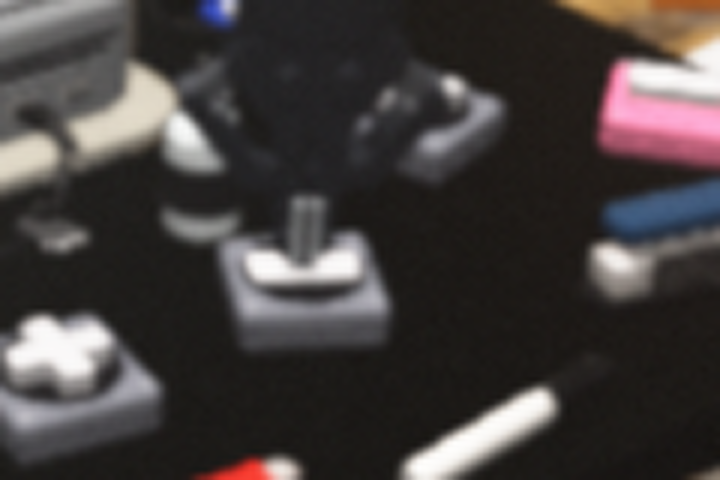

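The key has visibly sunk, and 5.4 N corresponds to about 7 mm. I hold it there.

Request:
jog_arm --moves '[[0,[0,0,0],0],[0,[0,0,0],0],[0,[0,0,0],0],[0,[0,0,0],0],[0,[0,0,0],0]]'

```text
clock: 5.75
eef_pos: [0.5068, -0.0698, 0.0468]
tool_rot: [-3.132, -0.006, -0.55]
wrist_force: [-0.3, 1.4, 4.8]
gripper_width: -0.0002
```

Request:
jog_arm --moves '[[0,[0,0,0],0],[0,[0,0,0],0],[0,[0,0,0],0],[0,[0,0,0],0],[0,[0,0,0],0]]'

```text
clock: 6.38
eef_pos: [0.5069, -0.0698, 0.0468]
tool_rot: [-3.132, -0.006, -0.55]
wrist_force: [-1.0, 0.7, 4.9]
gripper_width: -0.0
```

Request:
jog_arm --moves '[[0,[0,0,0],0],[0,[0,0,0],0],[0,[0,0,0],0],[0,[0,0,0],0],[0,[0,0,0],0]]'

```text
clock: 7.0
eef_pos: [0.5069, -0.0698, 0.0468]
tool_rot: [-3.132, -0.006, -0.55]
wrist_force: [-0.4, -0.3, 4.8]
gripper_width: 0.0002
```

Request:
jog_arm --moves '[[0,[0,0,0],0],[0,[0,0,0],0],[0,[0,0,0],0],[0,[0,0,0],0],[0,[0,0,0.8],0]]'

```text
clock: 7.62
eef_pos: [0.5069, -0.0698, 0.0546]
tool_rot: [-3.132, -0.005, -0.55]
wrist_force: [0.1, 0.1, 0.5]
gripper_width: -0.0006
```

Request:
jog_arm --moves '[[0,[0,0,1],0],[0,[0,0,2],0],[0,[0,0,4],0],[0,[0,0,5],0],[0,[0,0,5],0]]'

```text
clock: 8.25
eef_pos: [0.5034, -0.0693, 0.2276]
tool_rot: [-3.136, 0.002, -0.55]
wrist_force: [0.5, 0.7, 1.4]
gripper_width: -0.0
```

Request:
jog_arm --moves '[[0,[-2,-4.5,0.5],0],[0,[-2.2,-5,0.5],0],[0,[-2.2,-5,0.5],0],[0,[-2.2,-5,0],0],[0,[-2,-4.5,0],0]]'

```text
clock: 8.88
eef_pos: [0.3992, -0.3107, 0.251]
tool_rot: [-3.128, -0.013, -0.537]
wrist_force: [0.8, -0.4, 0.2]
gripper_width: 0.0003
```

Request:
jog_arm --moves '[[0,[-2,-4.5,0],0],[0,[-2,-4.5,0],0],[0,[-2,-4.5,0],0],[0,[-1,-2,0],0],[0,[0,0,0],0]]'

```text
clock: 9.5
eef_pos: [0.3219, -0.4733, 0.2533]
tool_rot: [-3.13, -0.015, -0.545]
wrist_force: [1.2, 1.9, -0.6]
gripper_width: -0.0
```

```bash
python3 - <<'E'
from h import *
from bench import robot
s=robot.get_state(); print(s['clock'],s['eef_pos'],s['dq'].round(3))
boxes={'top':(310,362,196,244),'scene':(332,370,198,226)}
out=[]
for n,(x0,x1,y0,y1) in boxes.items():
    o=pickle.load(open(n+'.pkl','rb')); d=robot.get_image(n)
    for q in(o,d):
        m=(q['frame'].min(2)>205).astype(np.uint8); sub=np.zeros_like(m); sub[y0:y1,x0:x1]=m[y0:y1,x0:x1]
        M=cv2.moments(sub,True); print(n,M['m10']/M['m00'],M['m01']/M['m00'],M['m00'])
    df=cv2.absdiff(o['frame'],d['frame']).max(2)
    out.append(d['frame']); cv2.imwrite(f'pics/{n}_diff.png',cv2.convertScaleAbs(df,alpha=3)); cv2.imwrite(f'pics/{n}_end.png',d['frame'][:,:,::-1])
E
```

```text
9.5 [ 0.32193591 -0.47328874  0.25333165] [-0.006 -0.006 -0.023  0.013 -0.008  0.011  0.001]
top 337.18781725888323 219.40609137055839 197.0
top 337.18781725888323 219.40609137055839 197.0
scene 350.36486486486484 206.3918918918919 74.0
scene 350.32894736842104 206.39473684210526 76.0
```

View pics/top_diff.png

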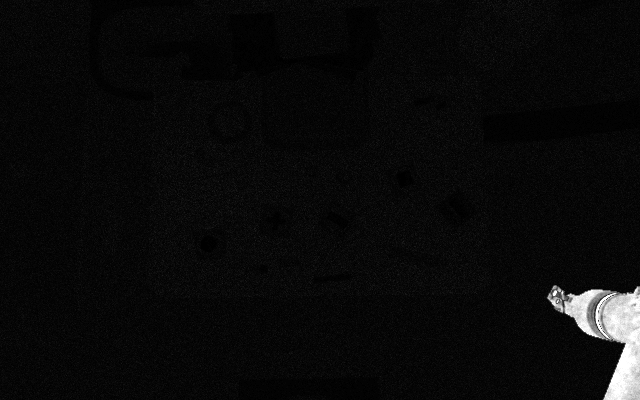

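View pics/scene_end.png

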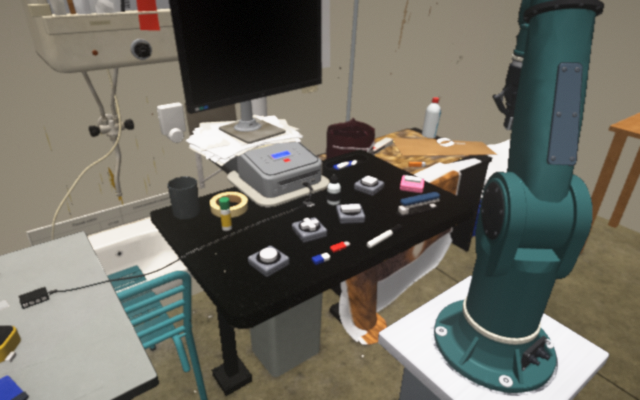

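The top difference image shows only the arm at (600,310) and no change on the desk. The key centroid is unchanged at (337.2,219.4), so the key is up again and the switch has not moved.

```bash
python3 -c "
from bench import robot
print(robot.finish_job())"
```

```text
the job is handed in; nothing more can be done
None
```

I pressed the bar-shaped key with the shut fingertips, held it down for a little over three seconds, let it come up and withdrew. The job was handed in at 9.5 s on the clock, against the limit of 34 s.

- **Press:** the key was down about 6–7 mm at about 5 N, from about 4.2 s to 7.5 s. The depth is worked out from the tool height. The averaged force at the deepest point, 5.4 N, agrees with it. After the first half second of holding, the tool eased up by about 0.7 mm. The key stayed beyond the 5 mm that counts as down.
- **Release:** the wrist force dropped back to about 0.5 N as the fingers lifted.
- **Last checks:** in the top view the key centroid was the same before and after, and only the arm had changed in the picture. In the scene view the centroid differed by less than 0.1 pixel. The switch, the other switches and everything else stand where they were, and the arm is well clear.
- **Disagreement:** the two cameras differed by 2–3 mm on where the key was, close to the stated calibration. I used a point between the two. No check failed.

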